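# Close up the sample-cup carrying case

### The job

Make the open sample case ready to be carried: push the upright orange hold-down plate over until it lies flat above the capped cups, and only then swing the white lid over it and push it fully shut, without letting it slam. Do it by pushing with the fingers: pick nothing up, do not shove the case out of its place, and leave the cups and the dispenser bottle as they stand. Finish with the hand clear of everything.

Things in the scene. Friction and masses are not known exactly. Their poses are not given: they have to be found in the camera images.
- case: Grey-blue case, white rim, 210 (its x) by 170 mm (its y), rim 92 mm up, walls 7 mm. Loose, 3.6 kg in all: a few newtons do not move it. Origin: centre of underside, z up. Plate hinged inside its right (-y) wall, lid on its left (+y) wall, both axes parallel to its x. Bail handles 27 mm out from the x end walls, half-way up. Two open draw latches on the right wall: not part of the job.
- plate (a joint): Angle of the orange hold-down plate, rad: 0 = flat inside the rim, 2.5 mm above the cup caps (stop), 1.57 = upright, more = leaning outward (to -y); stop 1.9. Starts at 1.4 to 1.8. A friction hinge keeps it at any angle; 1 to 3 N at the free edge moves it. 190 mm along the hinge, 146 mm hinge to free edge, 5 mm thick; grey pads on the side that turns down. While up it blocks the lid.
- plate_hinge (a point): Middle of the plate's hinge axis, mid-thickness of the plate: case x 0, y -74.5 mm, z 89 mm. Its axes turn with the plate: y from hinge to free edge, z normal to the plate, up when flat (out of the case's right side when upright).
- plate_edge (a point): Middle of the plate's free edge, 148 mm from the hinge axis, mid-thickness.
- lid (a joint): Angle of the white lid, rad: 0 = shut on the rim (stop), 1.57 = upright, more = leaning outward (to +y); stop 2.05. Starts at 1.5 to 1.95. A stiff friction hinge keeps it at any angle, so it does not fall shut; 1 to 5 N at the free edge moves it. Shallow shell, 210 mm along the hinge, 170 mm hinge side to free edge, 24 mm deep, hollow side towards the case, grey panel outside.
- lid_hinge (a point): Middle of the lid's hinge axis: case x 0, y +87 mm, z 92 mm. Its axes turn with the lid: -y from hinge to free edge, z normal to the cover panel, up when shut (away from the case, to its left, when upright). The outer face lies 24 mm along this z from the axis.
- lid_edge (a point): Middle of the lid's free edge at the outer face: 172 mm along -y and 24 mm along z from the hinge axis in the lid's axes. When the lid is shut this point is 116 mm above the bench.
- cup0: White capped sample cup, loose, 30 mm diameter, cap 35 mm, 78 mm tall, 60 g, standing upright in a hole of the case's black rack plate; its foot is 6 mm and its cap top 84 mm above the bench. Origin: centre of its underside. Stays where it is.
- cup1: White capped sample cup, loose, 30 mm diameter, cap 35 mm, 78 mm tall, 60 g, standing upright in a hole of the case's black rack plate; its foot is 6 mm and its cap top 84 mm above the bench. Origin: centre of its underside. Stays where it is.
- cup2: White capped sample cup, loose, 30 mm diameter, cap 35 mm, 78 mm tall, 60 g, standing upright in a hole of the case's black rack plate; its foot is 6 mm and its cap top 84 mm above the bench. Origin: centre of its underside. Stays where it is.
- cup3: White capped sample cup, loose, 30 mm diameter, cap 35 mm, 78 mm tall, 60 g, standing upright in a hole of the case's black rack plate; its foot is 6 mm and its cap top 84 mm above the bench. Origin: centre of its underside. Stays where it is.
- cup4: White capped sample cup, loose, 30 mm diameter, cap 35 mm, 78 mm tall, 60 g, standing upright in a hole of the case's black rack plate; its foot is 6 mm and its cap top 84 mm above the bench. Origin: centre of its underside. Stays where it is.
- cup5: White capped sample cup, loose, 30 mm diameter, cap 35 mm, 78 mm tall, 60 g, standing upright in a hole of the case's black rack plate; its foot is 6 mm and its cap top 84 mm above the bench. Origin: centre of its underside. Stays where it is.
- spare0: White capped sample cup, loose, cap 35 mm, 78 mm tall, 60 g, standing on the bench to the right (-y) of the case. Origin: centre of its underside. Not part of the job: leave it standing.
- spare1: White capped sample cup, loose, cap 35 mm, 78 mm tall, 60 g, standing on the bench to the right (-y) of the case. Origin: centre of its underside. Not part of the job: leave it standing.
- dispenser: Amber glass bottle with a bottle-top dispenser, loose, 80 mm diameter, 246 mm tall, 0.7 kg, standing on the bench to the left (+y) of the case; its spout reaches 70 mm out along its -x. Origin: centre of its underside. Not part of the job: leave it standing.
Things that resemble listed ones, but are neither listed nor needed, are in the scene too. Leave any green or turquoise look-alike of the cup5 alone. What is shaped like the spare1 but red is not meant.

How it is judged:
By the outcome, as a careful person would: the job done as asked, in the order asked, and still so for the second after the job is handed in, with the robot touching nothing.
It also fails if it takes over 51 s, if anything falls off the work surface, if the arm or the gripper's body presses on something with over 40 N, if the wrist force passes 120 N, or if a joint passes its speed limit or range.

### The arm

A 7-joint arm with a two-finger parallel gripper is mounted at the origin on the work surface. World frame = base frame: x ahead of the robot, y to its left, z up, the work surface at z = 0. Lengths are in m, angles in degrees, forces in N, time in s.
With the tool pointing down it reaches from about 0.425 to 0.875 m from the base axis. Payload 4.7 kg.
Tool frame: the origin (TCP) lies midway between the tips of the shut fingers; the grasp point (between the pads) lies 19 mm behind it; z points along the fingers, x is the direction in which the jaws open and shut, and the axes are right-handed (so a half turn about z gives the same grasp; the last joint's range is limited). The gripper opens to 87 mm and grips with 3 to 60 N. Pads are 19 mm wide; open, the fingers measure 117 mm over their backs; the gripper's body (75 mm by 190 mm) begins 51 mm behind the grasp point.
Start: joints at [77.756, 18.392, -4.016, 83.108, 1.295, 78.541, -3.26], TCP at [0.147, -0.633, 0.223] pointing down, gripper open.
Joint ranges: [-163.93, 163.93], [-17.29, 119.83], [-79.2, 71.16], [3.27, 140.29], [-89.18, 269.18], [5.43, 117.66], [-154.24, 154.24]. Speed limits (degrees/s): [147.25, 147.25, 180, 180, 180, 180, 180].

### API

Orientations are given as [roll, pitch, yaw] about the fixed x, y, z axes, in that order (R = Rz(yaw) Ry(pitch) Rx(roll)).
In Python, from cell import telemetry, optics, env gives the robot as it stands.
- The arm moves only by the tool arm_command, never from a script. Its arguments are lists of equal length, an entry for each row: "translation": the shift along the tool's x, y, z in cm, a list of three; "twist": the turn about the tool's z in degrees. In form: {"translation": [[x, y, z], ...], "twist": [twist, ...]}. A call has 1 to 10 rows; each row shifts and turns the pose as measured when the row begins, along the tool's axes as they then stand; what a row does not reach is not made up. A row lasts 1/8 s, in which the tool goes at most 62.5 mm and 10.7 degrees, less where a joint would pass 70% of its speed; a pose out of reach is approached as far as the arm can. A call is refused whole if a number of a shift passes 6.25 or a number of a turn 10.7, either way. A call with a gripper value outside its range is refused whole. "grip" is the opening in per cent of the stroke, from 0 (shut) to 100 (fully open), set as the call begins (left out, the last holds). The fingers move at their own pace and stop on an object; "force" is the grip in N (left out, the last holds). Time passes only in rows, so rows that do not move let the fingers close. It gives the time, the measured TCP pose, the force and the opening at its end, in the units of the state.
- telemetry.get_obs(): the state, without advancing time (a new reading comes with each control period).
- optics.read_camera(name): name is "scene" or "top" or "wrist"; returns a dict with "img" (420x560x3 uint8, blue, green, red), "fx", "fy", "cx", "cy" (pixels), "extrinsics" (4x4, takes a point from camera to world coordinates); the wrist camera has in their place "hand_eye" (4x4, takes a point from camera to tool coordinates, whose origin is the TCP and whose axes are the tool frame's). Camera axes: x right, y up, looking along -z (the intrinsics and any distortion apply to the point x, -y, -z); pixel columns grow to the right and rows downward; lengths in m; the calibration is good to about 2 mm. A picture is of the moment at which its call begins: read the wrist's pose just before it. There is no depth.
- env.sign_off(): hands the job in, once; it reports no verdict.
The state is a dict: "time_s": time; "qpos": joint angles; "joint_velocities": joint speeds; "effort": joint torques, N m; "tool_pos": TCP position; "tool_rot": TCP orientation; "force": force on the tool from outside, world axes, zero at the start; "wrist_torque": the same for the moment, N m; "grip_width": finger opening in m.
Only numpy, scipy, OpenCV 4.12 (cv2) and the standard library are available. Lean on these libraries where they do the work, as an engineer would, in place of code of your own. Each camera call takes 0.05 s, during which the arm holds its last target. There are 200 camera calls.

## Working session

There is one attempt and no reset: what is moved stays moved. The work goes in short steps, Python scripts to look and compute and a tool call to move; the robot and the scene stay as the last step left them, time stands still between calls to the robot, and variables do not carry over. Pictures are saved under pics/ and viewed, about 8 in all and at most 12, crops included, and the job is handed in when it is done.

Besides the shell and the picture viewer there is one more tool, called after "Emit:" by a JSON object that holds its "fn" and its "kwargs", one argument or row to a line. arm_command: Moves the arm, as the interface text tells. Its arguments: {"type":"object","properties":{"translation":{"type":"array","items":{"type":"array","items":{"type":"number"}}},"twist":{"type":"array","items":{"type":"number"}},"grip":{"type":"number"},"force":{"type":"number"}},"required":["translation","twist"]}

```bash
mkdir -p pics; ls; python3 - <<'E'
from cell import telemetry, optics, env
import cv2,numpy as np
print(telemetry.get_obs())
for n in ["scene","top"]:
    c=optics.read_camera(n); cv2.imwrite(f"pics/{n}0.png",c["img"]); np.savez(f"{n}.npz",**c)
    print(n,[c[k] for k in("fx","fy","cx","cy")],c.keys(),c["extrinsics"])
E
```

```text
pics
{'time_s': 0.0, 'qpos': array([77.75577675, 18.43784785, -4.01652183, 83.17655541,  1.29578451,
       78.5413219 , -3.26031006]), 'joint_velocities': array([ 0.03354292, -0.0992565 , -0.00497098, -0.08428737,  0.07032403,
       -0.00059687, -0.02708837]), 'effort': array([-1.03462600e-03, -4.91289318e+01, -4.04264303e-01, -3.12529850e+01,
       -6.37701130e-02,  4.36935062e-02,  1.88181325e-04]), 'tool_pos': array([ 0.1466203 , -0.63266144,  0.22146091]), 'tool_rot': array([ 1.79993648e+02,  1.10430001e-01, -7.69452103e+01]), 'force': array([ 0.77279037, -1.19569101, -0.19926089]), 'wrist_torque': array([-0.06961128,  0.01416521, -0.02300648]), 'grip_width': 0.08689198487787206}
scene [402.20013261150535, 402.20013261150535, 288.64063811665216, 210.36115884290498] dict_keys(['img', 'fx', 'fy', 'cx', 'cy', 'extrinsics']) [[ 0.62045323 -0.64103101  0.45179313  0.95471981]
 [ 0.78411041  0.49645424 -0.37242992 -0.25021923]
 [ 0.01444451  0.58533105  0.81066573  0.82815083]
 [ 0.          0.          0.          1.        ]]
top [519.5467822524606, 519.5467822524606, 276.59069044248474, 209.10319549031738] dict_keys(['img', 'fx', 'fy', 'cx', 'cy', 'extrinsics']) [[ 0.01260595  0.99924387 -0.03678024  0.48174607]
 [-0.99959203  0.01353608  0.02515065  0.08640778]
 [ 0.02562949  0.03644819  0.99900684  1.34076295]
 [ 0.          0.          0.          1.        ]]
```

View pics/scene0.png

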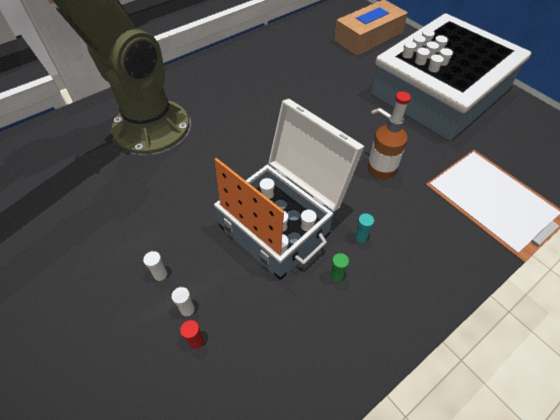

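View pics/top0.png

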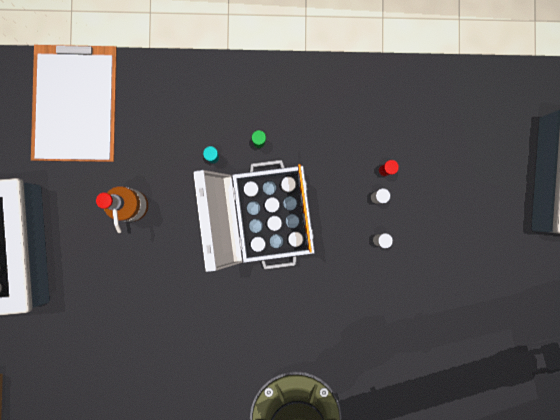

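The scene view shows the case with its plate upright near (250,205) and its lid open near (318,152). The top view shows the case at about (273,215), the spare cups at (383,196) and (385,240), and the bottle at (125,204). I'll enlarge the case in both views.

```bash
python3 - <<'E'
import cv2,numpy as np
t=cv2.imread("pics/top0.png")[150:285,185:325]; s=cv2.imread("pics/scene0.png")[95:275,205:370]
a=cv2.resize(t,None,fx=4,fy=4,interpolation=cv2.INTER_CUBIC); b=cv2.resize(s,None,fx=3.3,fy=3.3,interpolation=cv2.INTER_CUBIC)
cv2.imwrite("pics/tc.png",a);cv2.imwrite("pics/sc.png",b);print(a.shape,b.shape)
E
```

```text
(540, 560, 3) (594, 544, 3)
```

View pics/tc.png

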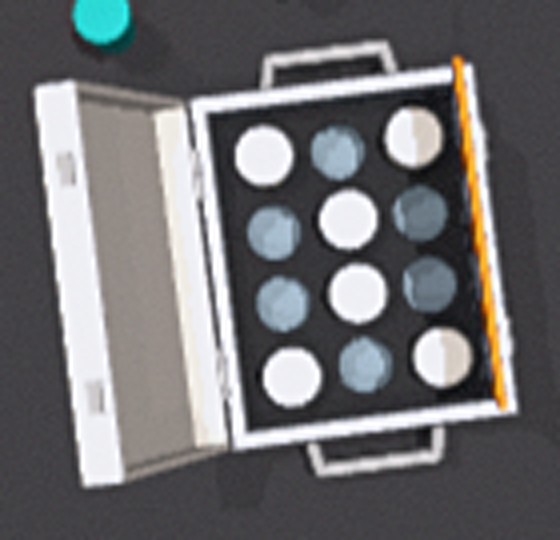

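View pics/sc.png

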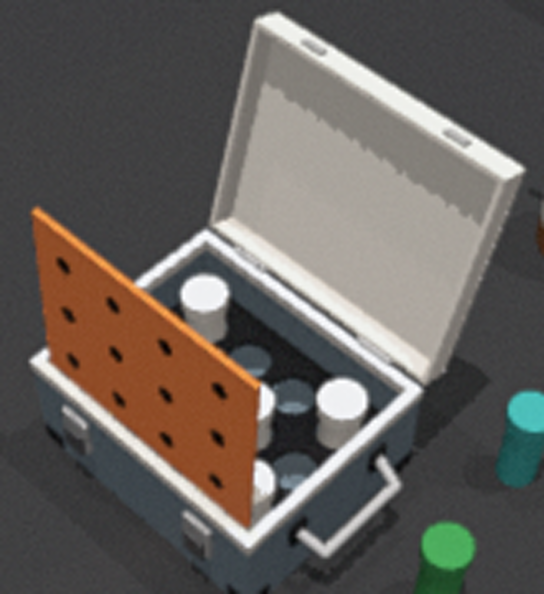

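```bash
cat > h.py <<'E'
import numpy as np
def proj(c,P):
    T=np.linalg.inv(c["extrinsics"]); p=np.atleast_2d(P)@T[:3,:3].T+T[:3,3]
    return np.c_[c["cx"]+c["fx"]*p[:,0]/-p[:,2], c["cy"]-c["fy"]*p[:,1]/-p[:,2]]
def ray(c,px,z):
    d=c["extrinsics"][:3,:3]@[(px[0]-c["cx"])/c["fx"],-(px[1]-c["cy"])/c["fy"],-1]; o=c["extrinsics"][:3,3]
    return o+d*(z-o[2])/d[2]
def plate(b,x,l,n): return [x,-.0745+l*np.cos(b)-n*np.sin(b),.089+l*np.sin(b)+n*np.cos(b)]
def lid(a,x,l,n): return [x,.087-l*np.cos(a)+n*np.sin(a),.092+l*np.sin(a)+n*np.cos(a)]
def world(q,P):
    c,s=np.cos(q[2]),np.sin(q[2]); return np.atleast_2d(P)@np.array([[c,-s,0],[s,c,0],[0,0,1]]).T+[q[0],q[1],0]
E
python3 - <<'E'
from h import *
from scipy.optimize import least_squares
t=dict(np.load("top.npz"));s=dict(np.load("scene.npz"))
def pts(q):
    b,a=q[3:5]
    R=[[x,y,.092] for x,y in[(.105,.085),(.105,-.085),(-.105,-.085),(-.105,.085)]]
    return R+[plate(b,.095,.148,0),plate(b,-.095,.148,0),lid(a,.105,.172,.024),lid(a,-.105,.172,.024),lid(a,.105,.172,0),lid(a,-.105,.172,0)]
T=np.array([(192,100),(470,66),(517,410),(235,447),(457,57),(502,405),(35,88),(83,487),(75,82),(123,482)])/4+[185,150]
S=np.array([(420,388),(250,545),(33,360),(208,232),(260,387),(35,210),(525,172),(275,12),(508,180),(257,20)])/3.3+[205,95]
f=lambda q:np.r_[proj(t,world(q,pts(q)))-T,proj(s,world(q,pts(q)))-S].ravel()
r=least_squares(f,[.48,.09,.13,1.5,1.7],loss='soft_l1')
print(r.x,np.round(r.fun.reshape(-1,2),1).tolist()); q=r.x; np.save("q.npy",q)
print("plate edge",world(q,plate(q[3],0,.148,0)),"lid edge",world(q,lid(q[4],0,.172,.024)))
for n,p in dict(cy=(210,153),gr=(259,138),red=(392,167),s0=(383,196),s1=(386,240)).items(): print(n,ray(t,p,.078))
print("spout/red top",ray(t,(104,200),.246),ray(t,(119,230),.2),"amber",ray(t,(130,204),.1))
E
```

```text
[0.51787144 0.06305981 0.14252143 1.50654836 1.86137715] [[-0.5, -0.6], [-0.1, -1.0], [-0.4, -0.6], [-0.1, -0.5], [-0.4, -1.0], [0.1, 0.3], [-0.9, -0.8], [-0.3, -1.0], [-0.3, -1.1], [0.3, -1.0], [0.1, 0.0], [-1.0, 0.5], [-1.4, -0.0], [-1.2, -1.1], [-0.5, -0.8], [-0.9, -0.9], [0.0, -1.6], [0.2, -0.4], [-1.3, -0.6], [-1.6, -0.6]]
plate edge [[ 0.52710369 -0.00127901  0.23669465]] lid edge [[0.49524834 0.22071831 0.24991314]]
cy [0.66270424 0.21849463 0.078     ]
gr [0.70146163 0.09979307 0.078     ]
red [ 0.63546346 -0.22738017  0.078     ]
s0 [ 0.56386249 -0.20553445  0.078     ]
s1 [ 0.45639776 -0.21344604  0.078     ]
spout/red top [0.53621965 0.42036119 0.246     ] [0.47356102 0.40038537 0.2       ] amber [0.53483439 0.40344232 0.1       ]
```

```bash
cat > plan.py <<'E'
import sys
from h import *
from cell import telemetry
from scipy.spatial.transform import Rotation as R
q=np.load("q.npy")
def state():
    o=telemetry.get_obs(); return o,np.array(o["tool_pos"]),R.from_euler("xyz",o["tool_rot"],degrees=True)
def tocase(p): c,s=np.cos(q[2]),np.sin(q[2]); d=p-[q[0],q[1],0]; return np.array([c*d[0]+s*d[1],-s*d[0]+c*d[1],d[2]])
def rows(W,twist=True):
    """W: list of case-frame tip points, one row each; yaw goes to case yaw evenly"""
    o,p,r=state(); y0=o["tool_rot"][2]; dy=(np.degrees(q[2])-y0) if twist else 0
    T=[];tw=[]
    for w in W:
        g=world(q,w)[0]; T.append(np.round(r.inv().apply(g-p)*100,2).tolist()); k=-dy/len(W)
        tw.append(round(k,2)); r=r*R.from_euler("z",k,degrees=True); p=g
    print("t",round(o["time_s"],2),"case pos mm",np.round(tocase(o["tool_pos"])*1e3,1),"rot",np.round(o["tool_rot"],1),"F",np.round(o["force"],1))
    for i in range(0,len(T),10): print({"translation":T[i:i+10],"twist":tw[i:i+10]})
E
python3 - <<'E'
from plan import *
p=tocase(state()[1]); rows(list(np.linspace(p,[0,-.115,.205],19)[1:]))
E
```

```text
t 0.1 case pos mm [-466.3 -636.   221.6] rot [ 1.80e+02  1.00e-01 -7.69e+01] F [ 0.1  0.5 -0.6]
{'translation': [[-2.66, -2.83, 0.1], [-2.42, -3.04, 0.1], [-2.16, -3.23, 0.1], [-1.89, -3.39, 0.1], [-1.6, -3.54, 0.1], [-1.31, -3.66, 0.1], [-1.0, -3.75, 0.1], [-0.69, -3.82, 0.1], [-0.37, -3.87, 0.1], [-0.05, -3.88, 0.1]], 'twist': [np.float64(-4.73), np.float64(-4.73), np.float64(-4.73), np.float64(-4.73), np.float64(-4.73), np.float64(-4.73), np.float64(-4.73), np.float64(-4.73), np.float64(-4.73), np.float64(-4.73)]}
{'translation': [[0.27, -3.87, 0.1], [0.59, -3.84, 0.1], [0.9, -3.78, 0.1], [1.21, -3.69, 0.1], [1.51, -3.58, 0.1], [1.8, -3.44, 0.1], [2.08, -3.28, 0.1], [2.34, -3.1, 0.1]], 'twist': [np.float64(-4.73), np.float64(-4.73), np.float64(-4.73), np.float64(-4.73), np.float64(-4.73), np.float64(-4.73), np.float64(-4.73), np.float64(-4.73)]}
```

Emit:
{"fn": "arm_command", "kwargs": {
  "translation": [
    [-2.66, -2.83, 0.1],
    [-2.42, -3.04, 0.1],
    [-2.16, -3.23, 0.1],
    [-1.89, -3.39, 0.1],
    [-1.6, -3.54, 0.1],
    [-1.31, -3.66, 0.1],
    [-1.0, -3.75, 0.1],
    [-0.69, -3.82, 0.1],
    [-0.37, -3.87, 0.1],
    [-0.05, -3.88, 0.1]
  ],
  "twist": [-4.7, -4.7, -4.7, -4.7, -4.7, -4.7, -4.7, -4.7, -4.7, -4.7],
  "grip": 0
}}

```text
time_s: 1.35
tool_pos: [0.3627, -0.2962, 0.2072]
tool_rot: [-179.8, 0.4, -28.5]
force: [0.1, -0.4, -1.0]
grip_width: 0.0018
```

```bash
python3 - <<'E'
from plan import *
p=tocase(state()[1]); rows(list(np.linspace(p,[0,-.115,.205],11)[1:]))
E
```

```text
t 1.35 case pos mm [-204.6 -333.6  207.2] rot [-179.8    0.4  -28.5] F [ 0.1 -0.4 -1. ]
{'translation': [[0.33, -2.98, 0.03], [0.52, -2.95, 0.03], [0.71, -2.91, 0.03], [0.9, -2.86, 0.03], [1.08, -2.79, 0.03], [1.25, -2.72, 0.03], [1.43, -2.63, 0.03], [1.59, -2.54, 0.03], [1.75, -2.43, 0.03], [1.9, -2.31, 0.03]], 'twist': [np.float64(-3.67), np.float64(-3.67), np.float64(-3.67), np.float64(-3.67), np.float64(-3.67), np.float64(-3.67), np.float64(-3.67), np.float64(-3.67), np.float64(-3.67), np.float64(-3.67)]}
```

Emit:
{"fn": "arm_command", "kwargs": {
  "translation": [
    [0.33, -2.98, -0.03],
    [0.52, -2.95, -0.03],
    [0.71, -2.91, -0.03],
    [0.9, -2.86, -0.03],
    [1.08, -2.79, -0.03],
    [1.25, -2.72, -0.03],
    [1.43, -2.63, -0.03],
    [1.59, -2.54, -0.03],
    [1.75, -2.43, -0.03],
    [1.9, -2.31, -0.03]
  ],
  "twist": [-3.7, -3.7, -3.7, -3.7, -3.7, -3.7, -3.7, -3.7, -3.7, -3.7]
}}

```text
time_s: 2.6
tool_pos: [0.5398, -0.0305, 0.2112]
tool_rot: [-179.6, 0.1, 10.9]
force: [0.4, -0.6, 0.4]
grip_width: 0.0003
```

```bash
python3 - <<'E'
from plan import *
p=tocase(state()[1])
# tip corner (y+9.5mm) contact on outer face n=.0025 at distance l along plate
def w(b,l): P=plate(b,0,l,.0025); return [P[0],P[1]-.0095,P[2]]
W=[[p[0]*.5,-.098,.2],w(1.45,.112)]+[w(b,.112-.02*(1.45-b)/1.45) for b in np.linspace(1.35,0.02,18)]
print(np.round(np.array(W)*1e3)[[1,5,10,19]].tolist()); rows(W)
E
```

```text
[[0.0, -73.0, 200.0], [0.0, -39.0, 187.0], [0.0, -9.0, 158.0], [0.0, 8.0, 93.0]]
t 2.6 case pos mm [  8.4 -95.7 211.2] rot [-1.796e+02  1.000e-01  1.090e+01] F [ 0.4 -0.6  0.4]
{'translation': [[-0.43, 0.22, 1.12], [-0.31, -2.52, -0.03], [0.05, -1.07, 0.31], [0.03, -0.81, 0.31], [0.03, -0.77, 0.37], [0.03, -0.73, 0.43], [0.02, -0.69, 0.48], [0.02, -0.64, 0.53], [0.02, -0.59, 0.57], [0.02, -0.54, 0.61]], 'twist': [np.float64(0.14), np.float64(0.14), np.float64(0.14), np.float64(0.14), np.float64(0.14), np.float64(0.14), np.float64(0.14), np.float64(0.14), np.float64(0.14), np.float64(0.14)]}
{'translation': [[0.01, -0.49, 0.64], [0.01, -0.43, 0.67], [0.01, -0.37, 0.7], [0.01, -0.31, 0.72], [0.01, -0.25, 0.73], [0.0, -0.19, 0.74], [0.0, -0.13, 0.75], [0.0, -0.07, 0.75], [0.0, -0.01, 0.74], [0.0, 0.05, 0.73]], 'twist': [np.float64(0.14), np.float64(0.14), np.float64(0.14), np.float64(0.14), np.float64(0.14), np.float64(0.14), np.float64(0.14), np.float64(0.14), np.float64(0.14), np.float64(0.14)]}
```

Emit:
{"fn": "arm_command", "kwargs": {
  "translation": [
    [-0.43, 0, 1.0],
    [-0.3, -1.0, 0],
    [0, -1.2, 0.1],
    [0.03, -1.0, 0.31],
    [0.03, -0.8, 0.31],
    [0.03, -0.77, 0.37],
    [0.03, -0.73, 0.43],
    [0.02, -0.69, 0.48]
  ],
  "twist": [1, 1, 0.5, 0, 0, 0, 0, 0]
}}

```text
time_s: 3.6
tool_pos: [0.5248, 0.0348, 0.1809]
tool_rot: [-179.6, 0.1, 8.4]
force: [-0.1, -0.1, 0.7]
grip_width: 0.0007
```

```bash
python3 - <<'E'
from plan import *
p=tocase(state()[1]); b=np.arctan2(p[2]-.089,p[1]+.084); print("b",b,"l",np.hypot(p[2]-.089,p[1]+.084))
def w(b,l): P=plate(b,0,l,.0025); return [P[0],P[1]-.0095,P[2]]
l0=np.hypot(p[2]-.089,p[1]+.084)
W=[w(x,l0-(l0-.092)*(b-x)/b) for x in np.linspace(b,0.1,16)[1:]]
rows(W)
E
```

```text
b 1.0314972066656065 l 0.10715445498030174
t 3.6 case pos mm [  2.9 -29.  180.9] rot [-1.796e+02  1.000e-01  8.400e+00] F [-0.1 -0.1  0.7]
{'translation': [[-0.29, -0.3, 0.3], [0.0, -0.48, 0.45], [0.0, -0.45, 0.48], [0.0, -0.41, 0.5], [0.0, -0.38, 0.52], [0.0, -0.34, 0.54], [0.0, -0.3, 0.56], [0.0, -0.27, 0.57], [0.0, -0.23, 0.58], [0.0, -0.19, 0.59]], 'twist': [np.float64(0.01), np.float64(0.01), np.float64(0.01), np.float64(0.01), np.float64(0.01), np.float64(0.01), np.float64(0.01), np.float64(0.01), np.float64(0.01), np.float64(0.01)]}
{'translation': [[0.0, -0.15, 0.59], [0.0, -0.11, 0.59], [0.0, -0.07, 0.59], [0.0, -0.03, 0.59], [0.0, 0.0, 0.59]], 'twist': [np.float64(0.01), np.float64(0.01), np.float64(0.01), np.float64(0.01), np.float64(0.01)]}
```

Emit:
{"fn": "arm_command", "kwargs": {
  "translation": [
    [-0.1, -0.5, 0.4],
    [0, -0.48, 0.45],
    [0, -0.45, 0.48],
    [0, -0.41, 0.5],
    [0, -0.38, 0.52],
    [0, -0.34, 0.54],
    [0, -0.3, 0.56],
    [0, -0.27, 0.57],
    [0, -0.23, 0.58],
    [0, -0.19, 0.59]
  ],
  "twist": [0, 0, 0, 0, 0, 0, 0, 0, 0, 0]
}}

```text
time_s: 4.85
tool_pos: [0.5179, 0.0736, 0.1253]
tool_rot: [-179.5, 0.1, 8.4]
force: [0.5, 1.1, 1.2]
grip_width: 0.0005
```

```bash
python3 - <<'E'
from plan import *
from cell import optics
import cv2
p=tocase(state()[1]); rows([p+[0,0,0]]); print("b",np.arctan2(p[2]-.089,p[1]+.084))
c=optics.read_camera("scene"); cv2.imwrite("pics/s1.png",cv2.resize(c["img"][40:290,180:430],None,fx=2.2,fy=2.2))
E
```

```text
t 4.85 case pos mm [  1.6  10.4 125.3] rot [-1.795e+02  1.000e-01  8.400e+00] F [0.5 1.1 1.2]
{'translation': [[0.0, 0.0, 0.0]], 'twist': [np.float64(0.25)]}
b 0.3671396474494004
```

View pics/s1.png

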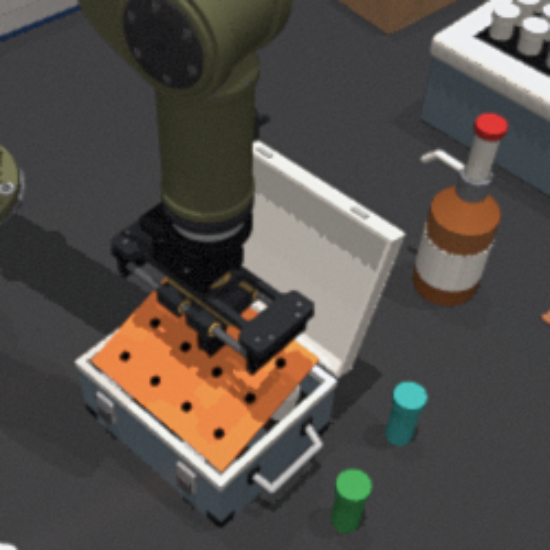

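The plate has gone down to about 0.37 rad under the fingertip, the lid hasn't moved, and the body is clear of it. I'll continue straight down.

Emit:
{"fn": "arm_command", "kwargs": {
  "translation": [
    [0, -0.1, 0.6],
    [0, -0.05, 0.6],
    [0, 0, 0.6],
    [0, 0, 0.5],
    [0, 0, 0.5],
    [0, 0, 0.4],
    [0, 0, 0.3]
  ],
  "twist": [0, 0, 0, 0, 0, 0, 0]
}}

```text
time_s: 5.78
tool_pos: [0.5172, 0.0757, 0.0915]
tool_rot: [-179.6, 0.2, 8.4]
force: [-11.0, -2.8, 34.6]
grip_width: 0.0005
```

Emit:
{"fn": "arm_command", "kwargs": {
  "translation": [
    [0, 0, -1],
    [0, 0, -3],
    [0, 0, -4],
    [0, 0, -4],
    [0, 0, -4],
    [0, 0, -4],
    [0, 0, -2]
  ],
  "twist": [0, 0, 0, 0, 0, 0, 0]
}}

```text
time_s: 6.65
tool_pos: [0.5171, 0.0726, 0.3164]
tool_rot: [-179.7, 0.4, 8.4]
force: [0.2, -0.1, -0.1]
grip_width: 0.0006
```

```bash
python3 - <<'E'
from plan import *
p=tocase(state()[1])
rows(list(np.linspace(p,[0,.19,.305],9)[1:]))
E
```

```text
t 6.65 case pos mm [  0.6   9.6 316.4] rot [-179.7    0.4    8.4] F [ 0.2 -0.1 -0.1]
{'translation': [[0.0, -2.25, 0.15], [-0.0, -2.25, 0.15], [-0.0, -2.25, 0.15], [-0.0, -2.25, 0.15], [-0.0, -2.25, 0.15], [-0.0, -2.25, 0.15], [-0.0, -2.25, 0.15], [-0.01, -2.25, 0.15]], 'twist': [np.float64(0.02), np.float64(0.02), np.float64(0.02), np.float64(0.02), np.float64(0.02), np.float64(0.02), np.float64(0.02), np.float64(0.02)]}
```

Emit:
{"fn": "arm_command", "kwargs": {
  "translation": [
    [0, -2.25, 0],
    [0, -2.25, 0],
    [0, -2.25, 0],
    [0, -2.25, 0],
    [0, -2.25, 0],
    [0, -2.25, 0],
    [0, -2.25, 0],
    [0, -2.25, 0],
    [0, 0, 0]
  ],
  "twist": [0, 0, 0, 0, 0, 0, 0, 0, 0]
}}

```text
time_s: 7.78
tool_pos: [0.492, 0.2529, 0.3174]
tool_rot: [-180.0, 0.3, 8.1]
force: [-0.2, -0.3, -0.5]
grip_width: 0.0003
```

```bash
python3 - <<'E'
from plan import *
from cell import optics
import cv2
p=tocase(state()[1]); rows([p])
c=optics.read_camera("scene"); a=cv2.resize(c["img"][40:290,190:430],None,fx=1.6,fy=1.6)
d=optics.read_camera("top")["img"][90:340,60:330]; b=cv2.resize(d,None,fx=1.4815,fy=1.6)
cv2.imwrite("pics/s2.png",np.hstack([a,b]))
E
```

```text
t 7.78 case pos mm [  1.4 191.6 317.4] rot [-180.     0.3    8.1] F [-0.2 -0.3 -0.5]
{'translation': [[0.0, 0.0, 0.0]], 'twist': [np.float64(-0.1)]}
```

View pics/s2.png

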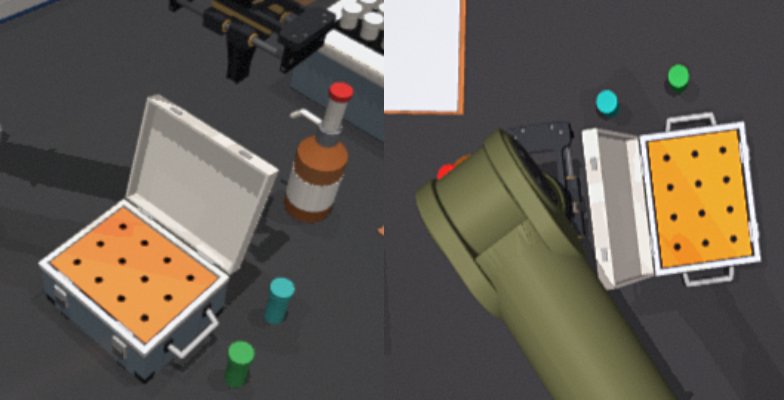

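The plate lies flat inside the rim, the lid is still open, and the finger is outside it with the bottle clear. Next I lower it behind the lid.

Emit:
{"fn": "arm_command", "kwargs": {
  "translation": [
    [0, 0, 2.5],
    [0, 0, 2.5],
    [0, 0, 2.5],
    [0, 0, 2.3],
    [0, 0, 0]
  ],
  "twist": [0, 0, 0, 0, 0]
}}

```text
time_s: 8.5
tool_pos: [0.4967, 0.2409, 0.2166]
tool_rot: [179.6, 0.2, 7.1]
force: [-0.6, -0.3, 0.6]
grip_width: 0.0003
```

```bash
cat >> plan.py <<'E'
def wl(a,l):
    P=lid(a,0,l,.024); return [0,P[1]+.0095,P[2]]
E
python3 - <<'E'
from plan import *
p=tocase(state()[1])
y=np.linspace(p[1],.1205,13)[1:]
W=[[p[0]*0,v,.215] for v in y]+[wl(a,.123) for a in np.arange(1.52,1.1,-.05)]
rows(W)
E
```

```text
t 8.5 case pos mm [  4.3 179.  216.6] rot [179.6   0.2   7.1] F [-0.6 -0.3  0.6]
{'translation': [[-0.42, 0.49, 0.17], [0.01, 0.49, 0.0], [0.01, 0.49, 0.0], [0.01, 0.49, 0.0], [0.01, 0.49, 0.0], [0.01, 0.49, 0.0], [0.01, 0.49, 0.0], [0.01, 0.49, 0.0], [0.01, 0.49, 0.0], [0.01, 0.49, 0.0]], 'twist': [np.float64(-0.05), np.float64(-0.05), np.float64(-0.05), np.float64(-0.05), np.float64(-0.05), np.float64(-0.05), np.float64(-0.05), np.float64(-0.05), np.float64(-0.05), np.float64(-0.05)]}
{'translation': [[0.0, 0.49, 0.0], [0.0, 0.49, 0.0], [0.0, 0.63, -0.1], [0.0, 0.62, -0.07], [0.0, 0.63, -0.04], [0.0, 0.63, -0.01], [0.0, 0.63, 0.02], [0.0, 0.62, 0.06], [0.0, 0.62, 0.09], [0.0, 0.62, 0.12]], 'twist': [np.float64(-0.05), np.float64(-0.05), np.float64(-0.05), np.float64(-0.05), np.float64(-0.05), np.float64(-0.05), np.float64(-0.05), np.float64(-0.05), np.float64(-0.05), np.float64(-0.05)]}
{'translation': [[0.0, 0.61, 0.15]], 'twist': [np.float64(-0.05)]}
```

Emit:
{"fn": "arm_command", "kwargs": {
  "translation": [
    [-0.3, 0.4, 0.1],
    [0, 0.5, 0],
    [0, 0.5, 0],
    [0, 0.5, 0],
    [0, 0.5, 0],
    [0, 0.5, 0],
    [0, 0.5, 0],
    [0, 0.5, 0],
    [0, 0.5, 0],
    [0, 0.5, 0]
  ],
  "twist": [-0.5, -0.5, 0, 0, 0, 0, 0, 0, 0, 0]
}}

```text
time_s: 9.75
tool_pos: [0.5026, 0.1921, 0.2208]
tool_rot: [179.9, -0.3, 8.3]
force: [-0.9, 2.2, 2.8]
grip_width: 0.0005
```

```bash
cat > lidp.py <<'E'
from plan import *
from scipy.optimize import fsolve
p=tocase(state()[1])
y,z=p[1]-.0095-.087,p[2]-.092
# |(-l, .024)| fixed by rotation
l=np.sqrt(max(y*y+z*z-.024**2,1e-6)); a=np.arctan2(z,-y)-np.arctan2(.024,l)
print("a",round(a,3),"l",round(l,4)); n=int(sys.argv[1]); st=float(sys.argv[2])/1e3/l
rows([wl(x,l+(float(sys.argv[3])-l)*i/n) for i,x in enumerate(a-st*np.arange(1,n+1),1)])
E
python3 lidp.py 10 6 .125
```

```text
a 1.643 l 0.1309
t 9.75 case pos mm [  3.2 129.9 220.8] rot [179.9  -0.3   8.3] F [-0.9  2.2  2.8]
{'translation': [[-0.32, 0.59, -0.08], [-0.0, 0.6, -0.05], [-0.0, 0.59, -0.03], [-0.0, 0.59, 0.0], [-0.0, 0.59, 0.03], [-0.0, 0.58, 0.06], [-0.0, 0.58, 0.08], [-0.0, 0.57, 0.11], [-0.0, 0.56, 0.13], [-0.0, 0.55, 0.16]], 'twist': [np.float64(0.01), np.float64(0.01), np.float64(0.01), np.float64(0.01), np.float64(0.01), np.float64(0.01), np.float64(0.01), np.float64(0.01), np.float64(0.01), np.float64(0.01)]}
```

Emit:
{"fn": "arm_command", "kwargs": {
  "translation": [
    [-0.1, 0.6, 0],
    [-0.1, 0.6, 0],
    [0, 0.6, 0],
    [0, 0.6, 0.03],
    [0, 0.6, 0.06],
    [0, 0.58, 0.09],
    [0, 0.58, 0.1],
    [0, 0.57, 0.13],
    [0, 0.56, 0.15],
    [0, 0.55, 0.18]
  ],
  "twist": [0, 0, 0, 0, 0, 0, 0, 0, 0, 0]
}}

```text
time_s: 11.0
tool_pos: [0.51, 0.1289, 0.2135]
tool_rot: [179.9, -0.3, 8.2]
force: [0.6, 1.4, 2.6]
grip_width: 0.0003
```

```bash
python3 lidp.py 10 6 .125
```

```text
a 1.134 l 0.1229
t 11.0 case pos mm [  1.6  66.3 213.5] rot [179.9  -0.3   8.2] F [0.6 1.4 2.6]
{'translation': [[-0.16, 0.6, 0.14], [-0.0, 0.59, 0.17], [-0.0, 0.58, 0.2], [-0.0, 0.57, 0.23], [-0.0, 0.56, 0.26], [-0.0, 0.55, 0.29], [-0.0, 0.54, 0.32], [-0.0, 0.52, 0.34], [-0.0, 0.5, 0.37], [-0.0, 0.49, 0.39]], 'twist': [np.float64(0.0), np.float64(0.0), np.float64(0.0), np.float64(0.0), np.float64(0.0), np.float64(0.0), np.float64(0.0), np.float64(0.0), np.float64(0.0), np.float64(0.0)]}
```

Emit:
{"fn": "arm_command", "kwargs": {
  "translation": [
    [0, 0.6, 0.15],
    [0, 0.6, 0.18],
    [0, 0.58, 0.21],
    [0, 0.57, 0.24],
    [0, 0.56, 0.27],
    [0, 0.55, 0.3],
    [0, 0.54, 0.33],
    [0, 0.52, 0.35],
    [0, 0.5, 0.37],
    [0, 0.49, 0.39]
  ],
  "twist": [0, 0, 0, 0, 0, 0, 0, 0, 0, 0]
}}

```text
time_s: 12.25
tool_pos: [0.5173, 0.0703, 0.1821]
tool_rot: [179.9, -0.1, 8.2]
force: [-0.2, 2.1, -0.7]
grip_width: 0.0003
```

```bash
python3 lidp.py 10 6 .13
```

```text
a 0.6 l 0.1246
t 12.25 case pos mm [  0.5   7.2 182.1] rot [ 1.799e+02 -1.000e-01  8.200e+00] F [-0.2  2.1 -0.7]
{'translation': [[-0.05, 0.47, 0.41], [-0.0, 0.45, 0.44], [-0.0, 0.43, 0.46], [-0.0, 0.41, 0.48], [-0.0, 0.39, 0.5], [-0.0, 0.36, 0.53], [-0.0, 0.34, 0.54], [-0.0, 0.31, 0.56], [-0.0, 0.28, 0.58], [-0.0, 0.26, 0.59]], 'twist': [np.float64(0.0), np.float64(0.0), np.float64(0.0), np.float64(0.0), np.float64(0.0), np.float64(0.0), np.float64(0.0), np.float64(0.0), np.float64(0.0), np.float64(0.0)]}
```

Emit:
{"fn": "arm_command", "kwargs": {
  "translation": [
    [0, 0.47, 0.41],
    [0, 0.45, 0.44],
    [0, 0.43, 0.46],
    [0, 0.41, 0.48],
    [0, 0.39, 0.5],
    [0, 0.36, 0.53],
    [0, 0.34, 0.54],
    [0, 0.31, 0.56],
    [0, 0.28, 0.58]
  ],
  "twist": [0, 0, 0, 0, 0, 0, 0, 0, 0]
}}

```text
time_s: 13.38
tool_pos: [0.5226, 0.0324, 0.134]
tool_rot: [179.8, -0.1, 8.2]
force: [-0.8, 2.1, 0.5]
grip_width: 0.0006
```

```bash
python3 lidp.py 5 4 .135
```

```text
a 0.138 l 0.1321
t 13.38 case pos mm [  0.3 -31.  134. ] rot [ 1.798e+02 -1.000e-01  8.200e+00] F [-0.8  2.1  0.5]
{'translation': [[-0.03, 0.18, 0.38], [-0.0, 0.17, 0.39], [-0.0, 0.16, 0.4], [-0.0, 0.14, 0.4], [-0.0, 0.13, 0.41]], 'twist': [np.float64(-0.0), np.float64(-0.0), np.float64(-0.0), np.float64(-0.0), np.float64(-0.0)]}
```

Emit:
{"fn": "arm_command", "kwargs": {
  "translation": [
    [0, 0.15, 0.38],
    [0, 0.1, 0.35],
    [0, 0.05, 0.3],
    [0, 0.05, 0.25],
    [0, 0, 0.22],
    [0, 0, 0.2]
  ],
  "twist": [0, 0, 0, 0, 0, 0]
}}

```text
time_s: 14.12
tool_pos: [0.5232, 0.0276, 0.1163]
tool_rot: [179.7, -0.1, 8.1]
force: [-4.7, -0.4, 16.7]
grip_width: 0.0
```

Emit:
{"fn": "arm_command", "kwargs": {
  "translation": [
    [0, 0, 0.2],
    [0, 0, 0.2]
  ],
  "twist": [0, 0]
}}

```text
time_s: 14.38
tool_pos: [0.5232, 0.0275, 0.1163]
tool_rot: [179.6, 0.0, 8.1]
force: [-7.0, -0.6, 16.7]
grip_width: 0.0006
```

Emit:
{"fn": "arm_command", "kwargs": {
  "translation": [
    [0, 0, -0.5],
    [0, 0, -2],
    [0, 0, -4],
    [0, 0, -4],
    [0, 3, -4],
    [0, 4, 0],
    [0, 4, 0],
    [0, 4, 0],
    [0, 4, 0],
    [0, 4, 0]
  ],
  "twist": [0, 0, 0, 0, 0, 0, 0, 0, 0, 0]
}}

```text
time_s: 15.62
tool_pos: [0.5571, -0.2022, 0.2674]
tool_rot: [179.5, -0.0, 8.6]
force: [0.5, 0.4, 0.4]
grip_width: 0.0009
```

Emit:
{"fn": "arm_command", "kwargs": {
  "translation": [
    [0, 4, 0],
    [0, 4, 0],
    [0, 2, 0],
    [0, 0, 0],
    [0, 0, 0]
  ],
  "twist": [0, 0, 0, 0, 0]
}}

```text
time_s: 16.25
tool_pos: [0.5713, -0.3056, 0.2658]
tool_rot: [179.6, 0.1, 8.4]
force: [0.4, 0.8, 0.5]
grip_width: 0.0005
```

```bash
python3 - <<'E'
from plan import *
from cell import optics
import cv2
rows([tocase(state()[1])])
c=optics.read_camera("scene"); np.savez("s3.npz",**c); a=cv2.resize(c["img"][70:350,130:410],(400,400))
t=optics.read_camera("top"); np.savez("t3.npz",**t); b=cv2.resize(t["img"][140:290,180:330],(400,400),interpolation=cv2.INTER_CUBIC)
# predicted shut-lid top corners in crop pixels
g=world(q,[[.105,.085,.116],[.105,-.085,.116],[-.105,-.085,.116],[-.105,.085,.116]])
print(((proj(t,g)-[180,140])*400/150).round(), ((proj(c,g)-[130,70])*400/280).round())
cv2.imwrite("pics/s3.png",np.hstack([a,b]))
E
```

```text
t 16.25 case pos mm [   0.5 -372.6  265.8] rot [1.796e+02 1.000e-01 8.400e+00] F [0.4 0.8 0.5]
{'translation': [[0.0, -0.0, -0.0]], 'twist': [np.float64(0.24)]}
[[138.  89.]
 [329.  65.]
 [360. 300.]
 [169. 325.]] [[291. 195.]
 [214. 264.]
 [117. 182.]
 [195. 125.]]
```

View pics/s3.png

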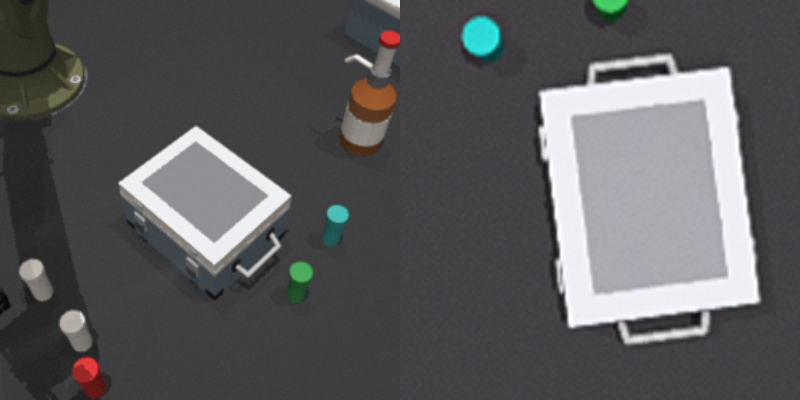

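The corners of the shut lid appear at (138,91), (329,68), (360,302) and (169,326) in the top crop. They are within 3 crop pixels of the prediction for a flat lid and an unmoved case. The hand is clear.

```bash
python3 -c "
from cell import env; print(env.sign_off())"
```

```text
the job is handed in; nothing more can be done
None
```

The case is ready to carry. I pushed the orange plate flat first, then swung the white lid over slowly and pressed it shut, using only the closed fingertips. I handed it in at about 16.3 s of the 51 s allowed.

- **Plate:** the fingertip stopped at 91.5 mm, which is the height of the plate's top face when flat. A picture then showed it lying flat inside the rim. The wrist force peaked at about 36 N against the stop, pressing with the fingertips.
- **Lid:** it was pushed down the whole way and reached its stop with the fingertip at 116.3 mm, against 116 mm when shut. A second press at about 17 N moved it no further.
- **Case:** its outline in the last pictures was within about 1 camera pixel (roughly 3 mm) of where it started.
- **Other things:** in the last pictures the spare cups and the bottle stand where they did. I did not check the six cups inside after the plate came down over them.
- **Hand:** it finished about 29 cm beyond the right side of the case and 27 cm above the bench, with no force showing on it.

None of these checks failed or disagreed with another.

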